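# Reject one ball dish, present the other turned a quarter

## Robot

A 7-joint arm with a two-finger parallel gripper is mounted at the origin on a cart in front of the work surface, level with it; the furniture and walls round the work are solid. World frame = base frame: x ahead of the robot, y to its left, z up, the work surface at z = 0. Lengths are in mm, angles in rad, forces in N, time in s.
With the tool pointing down it reaches from about 425 to 825 mm from the base axis. Payload 3.6 kg.
Tool frame: the origin (TCP) lies midway between the tips of the shut fingers; the grasp point (between the pads) lies robot.pinch_z behind it (robot.pinch_z is the distance from the TCP to the grasp point, in mm); z points along the fingers, y is the line along which they close (so a half turn about z gives the same grasp; the last joint's range is limited). The gripper opens to 93 mm and grips with 3 to 60 N. Pads are 15 mm wide; open, the fingers measure 128 mm over their backs; the gripper's body (75 mm by 188 mm) begins 65 mm behind the grasp point.
Start: joints at [-1.202, 0.615, -0.013, 1.423, 0.008, 1.103, -0.04], TCP at [250.57, 599.73, 218.64] pointing down, gripper open.
Joint ranges: [-3.12, 3.12], [-0.3, 2.06], [-1.34, 1.32], [0.26, 2.42], [-1.36, 4.5], [0.01, 1.98], [-2.84, 2.84]. Speed limits (rad/s): [2.79, 2.79, 3.14, 3.14, 3.14, 3.14, 3.14].

## Interface

Orientations are given as [roll, pitch, yaw] about the fixed x, y, z axes, in that order (R = Rz(yaw) Ry(pitch) Rx(roll)).
In Python, from plant import state, viewer, robot gives the robot as it stands.
- The arm moves only by the shell command python3 -m pendant 'ROWS' [FORCE]. ROWS is JSON, a list of rows, each an object with "translation": the shift along the tool's x, y, z scaled (see below), a list of three; "rot": the turn, a rotation vector about the tool's x, y, z scaled (see below), a list of three; "claw": the closure, from 0 (fully open) to 1 (shut). A call has 1 to 12 rows; each row shifts and turns the commanded pose from where the row before left it, along the tool's axes as they then stand; what a row does not reach is not made up. The controller multiplies each number of a shift by 2.5 cm and each number of a turn by 5 degrees. A row lasts 1/12 s, in which the tool goes at most 41.7 mm and 7.16 degrees, less where a joint would pass 70% of its speed; a pose out of reach is approached as far as the arm can. A call with a number of a shift or a turn outside -1 to 1 is refused whole. A call with a gripper value outside its range is refused whole. The fingers move at their own pace and stop on an object; FORCE is the grip in N (left out, the last holds). Time passes only in rows, so rows that do not move let the fingers close. It gives the time, the measured TCP pose, the force, the opening and the grip force at its end, in the units of the state.
- state(): the state, without advancing time (a new reading comes with each control period).
- viewer.camera(name): name is "side" or "top"; returns the picture (480x640x3 uint8, red, green, blue); there is no depth.
- viewer.camera_params(name): a dict with "fx", "fy", "cx", "cy" (pixels), "k1" (the pictures are not rectified: a ray, as slopes to the right and down, at radius r is drawn at 1 + k1 r^2 times it, then the intrinsics apply), "pose" (4x4, takes a point from camera to world coordinates). Camera axes: x right, y down, z forward; pixel columns grow to the right and rows downward; lengths in mm; the calibration is good to about 2 mm. A picture is of the moment at which its call begins. camera_params takes no time and is no camera call.
- robot.finish_job(): hands the job in; it is judged then, once.
The state is a dict: "time": time; "joints": joint angles; "joint_vel": joint speeds; "joint_efforts": joint torques, N m; "ee_pos": TCP position; "tool_rot": TCP orientation; "ft_force": force on the tool from outside, world axes, zero at the start; "torque": the same for the moment, N m; "grip_width": opening from 0.0 (shut) to 1.0 (fully open); "grasp_force": force on a finger pad.
Only numpy, scipy, OpenCV 4.12 (cv2) and the standard library are available. Lean on these libraries where they do the work, as an engineer would, in place of code of your own. Each camera call takes 0.05 s, during which the arm holds its last target. There are 200 camera calls.

## Task

Two shallow dishes on the left each hold a loose bearing ball; their tags show the verdict. First carry the red-tagged dish by its handle into the red reject nest and let go of it; then lift the green-tagged dish by its handle, straight up and clear, and only then turn it about a quarter turn anticlockwise (seen from above), holding it level so the ball stays in the middle, until its tag points the same way as the white pointer of the green pass nest. Finish while still holding it, level and still, centred about 10 cm above the pass nest; never let a ball roll to the rim of its dish, and leave the other things alone.

Things in the scene. Friction and masses are not known exactly. Their poses are not given: they have to be found in the camera images.
- green_dish: Green-tagged ball dish, 0.25 kg: shallow aluminium dish, 90 mm across, rim 20 mm high, arched handle over it. Origin: centre of its underside; z up. Its green tag (16 x 24 mm) sticks out along its -x, centre 52 mm from the axis, 17 mm up. Conical floor, 6 mm up at the centre, rising outward at 7 degrees: the loose ball rests at the centre and rolls off if the dish is tilted or jerked.
- red_dish: Red-tagged ball dish, 0.25 kg: shallow aluminium dish, 90 mm across, rim 20 mm high, arched handle over it. Origin: centre of its underside; z up. Its red tag (16 x 24 mm) sticks out along its -x, centre 52 mm from the axis, 17 mm up. Conical floor, 6 mm up at the centre, rising outward at 7 degrees: the loose ball rests at the centre and rolls off if the dish is tilted or jerked.
- green_dish_tag (a point): middle of the green tag's top face on the green-tagged dish (52 mm from the dish's axis, 18.5 mm above its underside)
- green_ball: 18 mm steel ball (24 g) lying loose in the green-tagged dish; origin at its centre, which is 15 mm above the dish's underside when the ball is in the middle
- red_ball: 18 mm steel ball (24 g) lying loose in the red-tagged dish; origin at its centre, which is 15 mm above the dish's underside when the ball is in the middle
- pass_nest: Green pass nest, fixed: round cup with a green rim, 116 mm across outside, 102 inside, rim 12 mm high, inner floor 3 mm up; a dish stands in it with 6 mm play, its tag passing over the rim. Origin: centre of its underside; z up. Its pointer, a tongue with a white line, sticks out along its -x to 76 mm. The green-tagged dish points the right way when its x axis points along the nest's x axis.
- reject_nest: Red reject nest, fixed: round cup with a red rim, 116 mm across outside, 102 inside, rim 12 mm high, inner floor 3 mm up; a dish stands in it with 6 mm play, its tag passing over the rim. Origin: centre of its underside; z up. Its pointer, a tongue with a white line, sticks out along its -x to 76 mm. Here the dish may stand turned any way.
- green_dish_grip (a point): centre of the green-tagged dish's black flat-sided grip bar, the top of its arched handle: on the dish's axis, 110 mm above its underside. The bar is 12 mm thick along the dish's x (pinch it across x), 44 mm along y, 24 mm high; the handle's legs stand at y = +-43.5 mm. Axes as the dish's.
- red_dish_grip (a point): centre of the red-tagged dish's black flat-sided grip bar, the top of its arched handle: on the dish's axis, 110 mm above its underside. The bar is 12 mm thick along the dish's x (pinch it across x), 44 mm along y, 24 mm high; the handle's legs stand at y = +-43.5 mm. Axes as the dish's.
- divider (a point): top edge of the walls between the left drawer (dishes) and the right drawer (nests), 90 mm above the surface. All walls round both drawers are that high; the cabinet top behind them, from x = 0.68 m on, is 150 mm high.
- t_nut: Grey steel T-slot nut, 28 x 28 x 18 mm, a bystander to be left alone. Origin: centre of its underside.
- v_block: Steel V-block 50 x 50 x 40 mm, a bystander to be left alone. Origin: centre of its underside.
- step_block: Black stepped clamping block, 28 x 60 x 36 mm, a bystander to be left alone. Origin: centre of its underside.

How it is judged:
By the outcome, as a careful person would: the job done as asked, in the order asked, and still so for the second after the job is handed in, while the arm keeps its last pose, push and grip.
It also fails if it takes over 72 s, if anything falls off the work surface, if the arm or the gripper's body presses on something with over 40 N, if the wrist force passes 120 N, or if a joint passes its speed limit or range.

## Working session

There is one attempt and no reset: what is moved stays moved. The work goes in short steps, Python scripts to look and compute and a shell command to move; the robot and the scene stay as the last step left them, time stands still between calls to the robot, and variables do not carry over. Pictures are saved under pics/ and viewed, at most 11 in all, crops included, and the job is handed in when it is done.

```bash
ls; mkdir -p pics; python3 - <<'E'
from plant import state, viewer, robot
import cv2
print(state()); print(robot.pinch_z)
for n in("top","side"):
    cv2.imwrite(f"pics/{n}0.png",viewer.camera(n)[:,:,::-1]); p=viewer.camera_params(n); print(n,p)
E
```

```text
pics
{'time': 0.0, 'joints': array([-1.20150283,  0.61587024, -0.01262049,  1.42484434,  0.00811631,
        1.10341186, -0.04042497]), 'joint_vel': array([ 2.77665431e-05,  1.60133637e-03,  9.33503455e-06,  6.20381841e-04,
        8.94408517e-04,  2.73752481e-04, -3.68151594e-04]), 'joint_efforts': array([ 5.59568216e-04, -4.58934224e+01,  2.09193891e-01, -1.65738219e+01,
       -6.10861997e-02,  2.05241045e-02,  2.30776168e-04]), 'ee_pos': array([250.29703337, 599.03936584, 217.53103539]), 'tool_rot': array([-3.13910977e+00,  4.67558003e-05,  2.74585110e+00]), 'ft_force': array([-0.35313234, -0.2262587 , -0.00372409]), 'torque': array([-3.84817054e-02, -4.70533736e-05, -5.75450892e-03]), 'grasp_force': 0.0, 'grip_width': 1.0001751530104397}
18.8
top {'fx': 462.8582331078945, 'fy': 462.8582331078945, 'cx': 324.1425814106027, 'cy': 242.1870065153333, 'k1': -0.018973546829403918, 'pose': array([[-3.36590279e-03, -9.91226348e-01,  1.32132499e-01,
         4.13867373e+02],
       [-9.99300898e-01,  8.25398023e-03,  3.64634972e-02,
         1.84434260e+01],
       [-3.72341982e-02, -1.31917392e-01, -9.90561162e-01,
         9.98437595e+02],
       [ 0.00000000e+00,  0.00000000e+00,  0.00000000e+00,
         1.00000000e+00]])}
side {'fx': 600.3988090971052, 'fy': 600.3988090971052, 'cx': 322.08548388646557, 'cy': 245.5319830266669, 'k1': 0.012176449471965278, 'pose': array([[-9.94163235e-01,  8.44246586e-02, -6.71709662e-02,
         6.47222036e+02],
       [ 1.07038905e-01,  8.49738469e-01, -5.16223989e-01,
         7.75924328e+02],
       [ 1.34957199e-02, -5.20400818e-01, -8.53815468e-01,
         1.31102375e+03],
       [ 0.00000000e+00,  0.00000000e+00,  0.00000000e+00,
         1.00000000e+00]])}
```

View pics/top0.png

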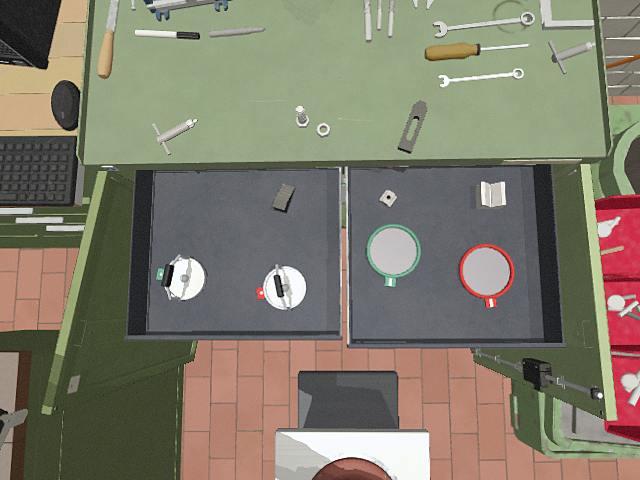

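View pics/side0.png

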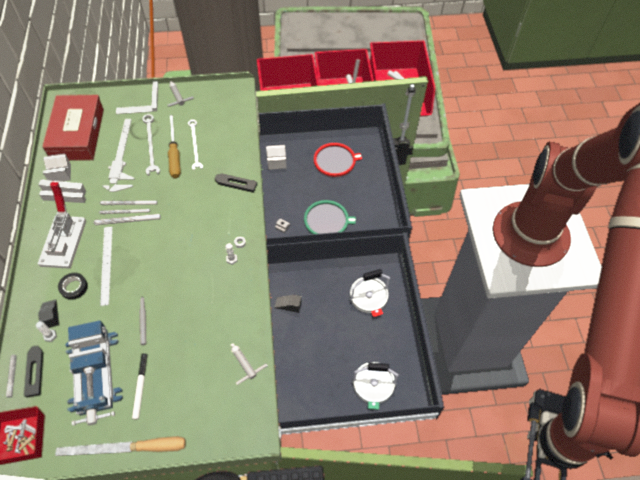

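The top view shows the red dish at about (285,288), its tag at (261,293) and bar at (279,286). The green dish is at (184,279), its tag at (160,274) and bar at (168,274). The pass nest is at (393,251) and the reject nest at (487,271), both with tongues pointing down in the image. The side view shows the same objects: red dish at (369,295), green dish at (375,382), pass nest at (327,218) and reject nest at (334,158).

```bash
cat > h.py <<'E'
import numpy as np, cv2
from scipy.spatial.transform import Rotation as R
from plant import state, viewer, robot
def ray(n,uv):
    p=viewer.camera_params(n); d=(np.array(uv,float).reshape(-1,2)-[p['cx'],p['cy']])/[p['fx'],p['fy']]
    s=d.copy()
    for _ in range(10): s=d/(1+p['k1']*(s**2).sum(1,keepdims=True))
    P=np.array(p['pose']); return P[:3,3],np.c_[s,np.ones(len(s))]@P[:3,:3].T
def plane(n,uv,z):
    o,d=ray(n,uv); return o+d*((z-o[2])/d[:,2])[:,None]
def tri(uv1,uv2):
    (o1,d1),(o2,d2)=ray("top",uv1),ray("side",uv2); d1,d2=d1[0],d2[0]
    t=np.linalg.lstsq(np.c_[d1,-d2],o2-o1,rcond=None)[0]
    a,b=o1+t[0]*d1,o2+t[1]*d2; return (a+b)/2,np.linalg.norm(a-b)
def masks(img):
    h=cv2.cvtColor(img,cv2.COLOR_RGB2HSV)
    H,S,V=[h[...,i].astype(int) for i in range(3)]
    return dict(red=((H<8)|(H>172))&(S>140)&(V>90), green=(H>60)&(H<90)&(S>110)&(V>50),
      black=(V<35), white=(V>190)&(S<50))
def comps(m,box,amin=8):
    x0,y0,x1,y1=box; s=m[y0:y1,x0:x1].astype(np.uint8)
    n,l,st,c=cv2.connectedComponentsWithStats(s,connectivity=8)
    return sorted([(int(st[i,4]),c[i]+[x0,y0],np.argwhere(l==i)[:,::-1]+[x0,y0]) for i in range(1,n) if st[i,4]>=amin],key=lambda a:-a[0])
E
python3 - <<'E'
from h import *
B={'top':dict(rd=(250,255,320,320),gd=(150,245,215,310),pn=(360,220,425,295),rn=(455,240,520,312)),
 'side':dict(rd=(340,262,400,325),gd=(345,350,405,415),pn=(295,195,360,242),rn=(308,138,368,180))}
np.set_printoptions(precision=1,suppress=True)
T={}
for n in B:
    m=masks(viewer.camera(n))
    for k,b in B[n].items():
        col='red' if k[0]=='r' else 'green'
        c=comps(m[col],b); print(n,k,col,[(a,x) for a,x,_ in c][:3])
        if k[1]=='d':
            T[n,k]=c[0][1]; print('  tag@18',plane(n,c[0][1],18.5)[0])
            for a,x,pts in comps(m['black'],b)[:2]:
                r=cv2.minAreaRect(pts.astype(np.float32)); bp=plane(n,pts,118)
                rr=cv2.minAreaRect(bp[:,:2].astype(np.float32)); print('  bar',a,x,'mean',bp.mean(0),'rect',rr); T[n,k,'b']=T.get((n,k,'b'),x)
        else:
            pts=np.vstack([p for _,_,p in c]); hull=plane(n,pts,12)[:,:2]
            ctr=cv2.minEnclosingCircle(hull.astype(np.float32)); print('  circ',ctr)
            # ring: robust circle to annulus pixels within 48..60
            cc=plane(n,[np.array(c[0][1])],12)[0,:2]
            for _ in range(20):
                d=np.linalg.norm(hull-cc,axis=1); q=hull[(d>44)&(d<62)]
                A=np.c_[2*q,np.ones(len(q))]; s=np.linalg.lstsq(A,(q**2).sum(1),rcond=None)[0]; cc=s[:2]
            print('  ring',cc,np.sqrt(s[2]+cc@cc))
            wh=[x for x in comps(m['white'],b,3)]
            print('  white',[(a,x,plane(n,x,12)[0]) for a,x,_ in wh][:3])
            d=np.linalg.norm(hull-cc,axis=1); q=hull[d>62]; print('  tongue dir',len(q), q.mean(0)-cc if len(q) else 0)
for k in('rd','gd'):
    print(k,'tag',tri(T['top',k],T['side',k]),'bar',tri(T['top',k,'b'],T['side',k,'b']) if ('side',k,'b') in T and ('top',k,'b') in T else '')
E
```

```text
top rd red [(58, array([259.7, 292.9]))]
  tag@18 [437.4 191.5  18.5]
  bar 9 [280.4 284.7] mean [450.4 134.4 118. ] rect ((450.7139892578125, 134.2998809814453), (13.318668365478516, 1.9127267599105835), 0.5129443407058716)
top gd green []Traceback (most recent call last):
  File "<stdin>", line 12, in <module>
IndexError: list index out of range
```

```bash
python3 - <<'E'
from h import *
I={}
for n in('top','side'):
    im=viewer.camera(n); np.save(n+'0.npy',im); I[n]=im
    h=cv2.cvtColor(im,cv2.COLOR_RGB2HSV)
    for uv in ([(160,273),(393,226),(390,281),(168,270),(168,275),(279,286),(278,281),(140,250),(487,246)] if n=='top' else [(374,405),(327,203),(350,219),(378,366),(372,274),(300,340)]): print(n,uv,h[uv[1],uv[0]])
t=cv2.resize(I['top'][235:320,145:325],None,fx=4.4,fy=4.4,interpolation=cv2.INTER_CUBIC)[:,:,::-1]
s=cv2.resize(I['side'][260:415,335:405],None,fx=3.8,fy=3.8,interpolation=cv2.INTER_CUBIC)[:,:,::-1]
cv2.imwrite('pics/ct.png',t); cv2.imwrite('pics/cs.png',s)
E
```

```text
top (160, 273) [135   2 230]
top (393, 226) [ 73 108 158]
top (390, 281) [  0   0 255]
top (168, 270) [113  11  95]
top (168, 275) [150   7  39]
top (279, 286) [156  17  77]
top (278, 281) [150   3  78]
top (140, 250) [120   6  41]
top (487, 246) [  2 195 220]
side (374, 405) [ 77  47 223]
side (327, 203) [ 72  51 111]
side (350, 219) [  0   0 255]
side (378, 366) [150   4  70]
side (372, 274) [120   4  57]
side (300, 340) [123  21 107]
```

View pics/ct.png

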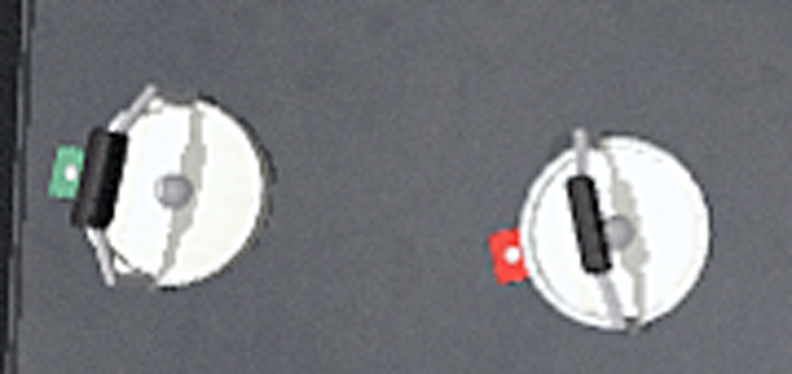

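View pics/cs.png

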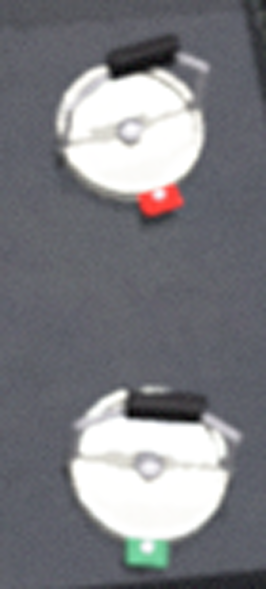

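The crops show both bars cleanly: top view, green (167.7,275.5) and red (279,286). The tags sit on the left of the dishes and the balls are near their centres. I'm retuning the masks.

```bash
cat > m.py <<'E'
from h import *
np.set_printoptions(precision=1,suppress=True)
def M(im):
    h=cv2.cvtColor(im,cv2.COLOR_RGB2HSV).astype(int); H,S,V=h[...,0],h[...,1],h[...,2]
    return dict(red=((H<8)|(H>172))&(S>110)&(V>90),green=(H>60)&(H<90)&(S>60)&(V>60),black=V<80,white=(V>200)&(S<45),grey=(V>105)&(V<215)&(S<30))
B={'top':dict(rd=(250,255,320,320),gd=(150,245,215,310),pn=(360,220,425,295),rn=(455,240,520,312)),
 'side':dict(rd=(340,262,400,325),gd=(345,350,405,412),pn=(295,195,360,242),rn=(308,138,368,180))}
E
python3 - <<'E'
from m import *
T={}
for n in B:
    m=M(np.load(n+'0.npy'))
    for k,b in B[n].items():
        c=comps(m['red' if k[0]=='r' else 'green'],b,6)
        print(n,k,[(a,x) for a,x,_ in c][:3])
        if k[1]=='d':
            r=cv2.minAreaRect(c[0][2].astype(np.float32)); T[n,k]=np.array(r[0]); print('  tag',r[0],plane(n,r[0],18.5)[0])
            for a,x,pts in comps(m['black'],b,20)[:3]:
                bp=plane(n,pts,118)[:,:2]; rr=cv2.minAreaRect(bp.astype(np.float32)); w=np.linalg.svd(bp-bp.mean(0),full_matrices=False)[2][0]
                print('  bar',a,x,'mean',bp.mean(0),'rect',rr[0],rr[1],'long dir deg',np.degrees(np.arctan2(w[1],w[0]))%180); T.setdefault((n,k,'b'),x)
            wc=comps(m['white'],b,100); wp=np.vstack([p for _,_,p in wc]); hp=plane(n,wp,20)[:,:2]; print('  dish circ@20',cv2.minEnclosingCircle(hp.astype(np.float32)))
        else:
            pts=np.vstack([p for _,_,p in c]); hp=plane(n,pts,12)[:,:2]; cc=hp.mean(0)
            for _ in range(20):
                d=np.linalg.norm(hp-cc,axis=1); q=hp[(d>46)&(d<61)]
                s=np.linalg.lstsq(np.c_[2*q,np.ones(len(q))],(q**2).sum(1),rcond=None)[0]; cc=s[:2]
            g=[q for q in comps(m['white'],b,3)]
            print('  ring',cc,'r',np.sqrt(s[2]+cc@cc)); 
            for a,x,_ in g[:3]:
                v=plane(n,x,12)[0,:2]-cc; print('  white',a,x,'r',np.hypot(*v),'ang',np.degrees(np.arctan2(v[1],v[0])))
            q=hp[np.linalg.norm(hp-cc,axis=1)>62]-cc
            if len(q): v=q.mean(0); print('  tongue',len(q),'ang',np.degrees(np.arctan2(v[1],v[0])))
for k in('rd','gd'): print(k,'tag',tri(T['top',k],T['side',k]),'bar',tri(T['top',k,'b'],T['side',k,'b']))
E
```

```text
top rd [(69, array([259.6, 293. ]))]
  tag (259.79412841796875, 292.82354736328125) [437.5 191.3  18.5]
  bar 101 [278.1 285.5] mean [448.9 138.8] rect (448.8124694824219, 138.49610900878906) (41.90838623046875, 11.209519386291504) long dir deg 12.533196679625036
  dish circ@20 ((448.89703369140625, 139.28147888183594), 45.231632232666016)
top gd [(69, array([159.6, 273.5]))]
  tag (159.70590209960938, 273.676513671875) [479.2 408.8  18.5]
  bar 178 [167.3 275.3] mean [469.3 354.2] rect (469.2356872558594, 354.370361328125) (18.408512115478516, 43.526912689208984) long dir deg 169.729466163821
  bar 57 [150.3 261.7] mean [496.  388.8] rect (490.646240234375, 388.1945495605469) (75.87326049804688, 1.9900343418121338) long dir deg 1.4139216237633434
  dish circ@20 ((469.6114501953125, 355.9110107421875), 44.96025085449219)
top pn [(600, array([393.7, 253.8]))]
  ring [526.5 -92.1] r 54.84281489730891
  white 214 [383.  260.6] r 30.54554650752207 ang 135.13800168114096
  white 28 [389.7 281.8] r 67.24244767558653 ang 172.96065973867994
  white 5 [388. 229.] r 47.39815023737047 ang 11.48
[... 1243 characters left out ...]
6881428596
  white 4 [335.5 227. ] r 36.6079324638894 ang 126.05827578792315
  tongue 29 ang 169.6544718546875
side rn [(404, array([335.6, 158.9]))]
  ring [ 481.2 -286.5] r 55.35202409624079
  white 10 [357.5 155.5] r 66.31250573188125 ang -174.98983446335035
  white 7 [334. 172.] r 46.13560647311903 ang 82.4257538810049
  white 4 [320.5 166.5] r 46.94343050515052 ang 29.49051475480144
  tongue 23 ang -178.6246470193089
rd tag (array([437.3, 191.6,  17.3]), np.float64(0.4040374586552359)) bar (array([448.4, 139.5, 114.4]), np.float64(1.4129724165400839))
gd tag (array([479.1, 409.2,  17.6]), np.float64(0.25781666810746007)) bar (array([468.6, 356.4, 113. ]), np.float64(2.0812020099866513))
```

The numbers hold together:

| Item | Centre (mm) | Direction |
|---|---|---|
| Red dish | (448.7, 140) | x axis −77.4° |
| Green dish | (469.2, 356.5) | x axis −100.8° |
| Pass nest | (526.4, −92) | x axis −7° |
| Reject nest | (481.4, −287) | any |

Tag distances come out at 53–54 mm, bar heights at 113–114 mm and ring radius at 55 mm, all as expected. The joint-7 range means gripping at yaw 12.6° (red) and −10.8° (green), which ends at yaw 83°.

```bash
cat > go.py <<'E'
import sys; from h import *
x,y,z,yaw=map(float,sys.argv[1:5]); s=state(); Rc=R.from_euler('xyz',s['tool_rot']); Rt=R.from_euler('xyz',[180,0,yaw],degrees=True)
np.set_printoptions(precision=3,suppress=True)
d=np.array([x,y,z])-s['ee_pos']
print('t',round(s['time'],2),'pos',s['ee_pos'],'rpy',np.degrees(s['tool_rot']),'j',s['joints'],'grip',s['grip_width'],s['grasp_force'],'F',s['ft_force'])
print('shift units (tool now)',Rc.inv().apply(d)/25,'(tool at target)',Rt.inv().apply(d)/25,'rot units',np.degrees((Rc.inv()*Rt).as_rotvec())/5)
E
python3 -m pendant '[{"translation":[0,0,-0.8],"rot":[0,0,0],"claw":0},{"translation":[0,0,-0.8],"rot":[0,0,0],"claw":0},{"translation":[0,0,-0.8],"rot":[0,0,0],"claw":0}]' 25; python3 go.py 448.7 140 278 12.6
```

```text
time: 0.5
ee_pos: [250.4, 599.3, 278.8]
tool_rot: [-3.14, 0.0, 2.746]
ft_force: [0.7, -0.6, -0.3]
grip_width: 0.998
grasp_force: 0.0
t 0.5 pos [250.418 599.332 278.797] rpy [-179.902    0.     157.326] j [-1.203  0.572 -0.011  1.33   0.006  1.242 -0.039] grip 0.9980125826675157 0.0 F [ 0.709 -0.641 -0.306]
shift units (tool now) [-14.401 -13.896   0.056] (tool at target) [ 3.732 19.661  0.032] rot units [-0.008  0.025 28.945]
```

```bash
python3 -m pendant '[{"translation":[-0.96,-0.926,0],"rot":[0,0,0],"claw":0.3},{"translation":[-0.96,-0.926,0],"rot":[0,0,0],"claw":0.3},{"translation":[-0.96,-0.926,0],"rot":[0,0,0],"claw":0.3},{"translation":[-0.96,-0.926,0],"rot":[0,0,0],"claw":0.3},{"translation":[-0.96,-0.926,0],"rot":[0,0,0],"claw":0.3},{"translation":[-0.96,-0.926,0],"rot":[0,0,0],"claw":0.3},{"translation":[-0.96,-0.926,0],"rot":[0,0,0],"claw":0.3},{"translation":[-0.96,-0.926,0],"rot":[0,0,0],"claw":0.3},{"translation":[-0.96,-0.926,0],"rot":[0,0,0],"claw":0.3},{"translation":[-0.96,-0.926,0],"rot":[0,0,0],"claw":0.3},{"translation":[-0.96,-0.926,0],"rot":[0,0,0],"claw":0.3},{"translation":[-0.96,-0.926,0],"rot":[0,0,0],"claw":0.3}]' | tail -1
python3 -m pendant '[{"translation":[-0.96,-0.926,0],"rot":[0,0,0],"claw":0.3},{"translation":[-0.96,-0.926,0],"rot":[0,0,0],"claw":0.3},{"translation":[-0.96,-0.926,0],"rot":[0,0,0],"claw":0.3},{"translation":[0,0,0],"rot":[0,0,1],"claw":0.4},{"translation":[0,0,0],"rot":[0,0,1],"claw":0.4},{"translation":[0,0,0],"rot":[0,0,1],"claw":0.4},{"translation":[0,0,0],"rot":[0,0,1],"claw":0.4},{"translation":[0,0,0],"rot":[0,0,1],"claw":0.4},{"translation":[0,0,0],"rot":[0,0,1],"claw":0.4},{"translation":[0,0,0],"rot":[0,0,1],"claw":0.4},{"translation":[0,0,0],"rot":[0,0,1],"claw":0.4},{"translation":[0,0,0],"rot":[0,0,1],"claw":0.4}]' | tail -1
python3 go.py 448.7 140 278 12.6
```

```text
grasp_force: 0.0
grasp_force: 0.0
t 2.5 pos [448.737 140.562 278.645] rpy [-179.993   -0.006  112.082] j [-0.567  0.279  0.285  1.833 -0.09   1.042  0.138] grip 0.5987018768423635 0.0 F [-0.261 -0.109 -0.425]
shift units (tool now) [-0.02  -0.01   0.026] (tool at target) [-0.006  0.022  0.026] rot units [-0.002  0.    19.896]
```

```bash
python3 -m pendant '[{"translation":[0,0,0],"rot":[0,0,1],"claw":0.4},{"translation":[0,0,0],"rot":[0,0,1],"claw":0.4},{"translation":[0,0,0],"rot":[0,0,1],"claw":0.4},{"translation":[0,0,0],"rot":[0,0,1],"claw":0.4},{"translation":[0,0,0],"rot":[0,0,1],"claw":0.4},{"translation":[0,0,0],"rot":[0,0,1],"claw":0.4},{"translation":[0,0,0],"rot":[0,0,1],"claw":0.4},{"translation":[0,0,0],"rot":[0,0,1],"claw":0.4},{"translation":[0,0,0],"rot":[0,0,1],"claw":0.4},{"translation":[0,0,0],"rot":[0,0,1],"claw":0.4}]' | tail -1
python3 -m pendant '[{"translation":[0,0,0],"rot":[0,0,1],"claw":0.4},{"translation":[0,0,0],"rot":[0,0,1],"claw":0.4},{"translation":[0,0,0],"rot":[0,0,1],"claw":0.4},{"translation":[0,0,0],"rot":[0,0,1],"claw":0.4},{"translation":[0,0,0],"rot":[0,0,1],"claw":0.4},{"translation":[0,0,0],"rot":[0,0,1],"claw":0.4},{"translation":[0,0,0],"rot":[0,0,1],"claw":0.4},{"translation":[0,0,0],"rot":[0,0,1],"claw":0.4},{"translation":[0,0,0],"rot":[0,0,1],"claw":0.4},{"translation":[0,0,0],"rot":[0,0,0.9],"claw":0.4},{"translation":[0,0,0],"rot":[0,0,0],"claw":0.4},{"translation":[0,0,0],"rot":[0,0,0],"claw":0.4}]' | tail -1
python3 go.py 448.7 140 91 12.6
```

```text
grasp_force: 0.0
grasp_force: 0.0
t 4.33 pos [448.743 140.682 278.632] rpy [-179.999    0.011   12.96 ] j [-0.846  0.32   0.671  1.841 -0.226  1.059 -1.433] grip 0.5992109631944806 0.0 F [ 0.033  0.243 -0.238]
shift units (tool now) [-0.006  0.026  7.505] (tool at target) [-0.008  0.026  7.505] rot units [-0.     0.002  0.072]
```

```bash
python3 -m pendant '[{"translation":[0,0.026,0.9],"rot":[0,0,0.07],"claw":0.4},{"translation":[0,0,0.9],"rot":[0,0,0],"claw":0.4},{"translation":[0,0,0.9],"rot":[0,0,0],"claw":0.4},{"translation":[0,0,0.9],"rot":[0,0,0],"claw":0.4},{"translation":[0,0,0.9],"rot":[0,0,0],"claw":0.4},{"translation":[0,0,0.9],"rot":[0,0,0],"claw":0.4},{"translation":[0,0,0],"rot":[0,0,0],"claw":0.4},{"translation":[0,0,0],"rot":[0,0,0],"claw":0.4}]'; python3 go.py 448.7 140 91 12.6
python3 - <<'E'
from m import *
I=[viewer.camera(n) for n in('top','side')]
a=cv2.resize(I[0][240:330,230:350],None,fx=3.3,fy=3.3)[:,:,::-1]; b=cv2.resize(I[1][225:335,310:440],None,fx=3,fy=3)[:,:,::-1]
b=cv2.resize(b,(int(b.shape[1]*a.shape[0]/b.shape[0]),a.shape[0]))
cv2.imwrite('pics/g1.png',np.hstack([a,b]))
E
```

```text
time: 5.0
ee_pos: [448.6, 139.7, 143.3]
tool_rot: [3.141, 0.002, 0.219]
ft_force: [-0.1, 0.2, 0.0]
grip_width: 0.599
grasp_force: 0.0
t 5.0 pos [448.57  139.669 143.253] rpy [179.98    0.129  12.523] j [-0.738  0.497  0.564  2.031 -0.395  0.722 -1.278] grip 0.5989152817186864 0.0 F [-0.051  0.161  0.031]
shift units (tool now) [ 0.013 -0.013  2.09 ] (tool at target) [ 0.008 -0.012  2.09 ] rot units [ 0.004  0.026 -0.015]
```

View pics/g1.png

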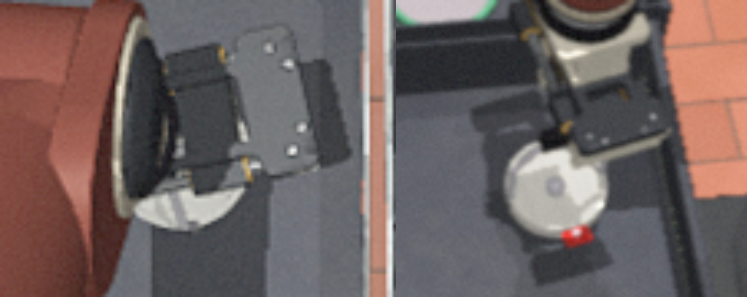

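The picture shows the gripper squarely above the red dish, with the ball centred at (556,187) in the right-hand half and nothing else nearby. I'm descending and closing.

```bash
python3 -m pendant '[{"translation":[0.01,-0.01,0.5],"rot":[0,0,0],"claw":0.4},{"translation":[0,0,0.5],"rot":[0,0,0],"claw":0.4},{"translation":[0,0,0.5],"rot":[0,0,0],"claw":0.4},{"translation":[0,0,0.4],"rot":[0,0,0],"claw":0.6},{"translation":[0,0,0.19],"rot":[0,0,0],"claw":0.7},{"translation":[0,0,0],"rot":[0,0,0],"claw":0.78},{"translation":[0,0,0],"rot":[0,0,0],"claw":0.8}]' 25; python3 go.py 448.7 140 91 12.6
python3 -m pendant '[{"translation":[0,0,0],"rot":[0,0,0],"claw":0.82},{"translation":[0,0,0],"rot":[0,0,0],"claw":0.84},{"translation":[0,0,0],"rot":[0,0,0],"claw":0.86},{"translation":[0,0,0],"rot":[0,0,0],"claw":0.88},{"translation":[0,0,0],"rot":[0,0,0],"claw":0.92},{"translation":[0,0,0],"rot":[0,0,0],"claw":1},{"translation":[0,0,0],"rot":[0,0,0],"claw":1},{"translation":[0,0,0],"rot":[0,0,0],"claw":1}]' 25; python3 go.py 448.7 140 91 12.6
```

```text
time: 5.68
ee_pos: [449.7, 140.3, 91.9]
tool_rot: [-3.141, -0.001, 0.218]
ft_force: [-0.1, -0.9, 0.8]
grip_width: 0.361
grasp_force: 0.0
t 5.68 pos [449.723 140.261  91.93 ] rpy [-179.994   -0.058   12.478] j [-0.679  0.577  0.489  2.08  -0.477  0.593 -1.208] grip 0.3608827372338874 0.0 F [-0.104 -0.887  0.766]
shift units (tool now) [-0.042  0.001  0.037] (tool at target) [-0.042  0.001  0.037] rot units [-0.001 -0.012 -0.024]
time: 6.35
ee_pos: [449.6, 139.8, 91.7]
tool_rot: [3.141, -0.001, 0.217]
ft_force: [0.5, -2.6, 3.9]
grip_width: 0.126
grasp_force: 25.0
t 6.35 pos [449.631 139.761  91.697] rpy [179.969  -0.044  12.449] j [-0.679  0.577  0.49   2.081 -0.477  0.592 -1.208] grip 0.12601293917029135 24.999699890613556 F [ 0.501 -2.57   3.891]
shift units (tool now) [-0.034 -0.017  0.028] (tool at target) [-0.034 -0.017  0.028] rot units [ 0.006 -0.009 -0.03 ]
```

```bash
python3 -m pendant '[{"translation":[0,0,-0.05],"rot":[0,0,0],"claw":1},{"translation":[0,0,-0.1],"rot":[0,0,0],"claw":1},{"translation":[0,0,-0.2],"rot":[0,0,0],"claw":1},{"translation":[0,0,-0.3],"rot":[0,0,0],"claw":1},{"translation":[0,0,-0.4],"rot":[0,0,0],"claw":1},{"translation":[0,0,-0.5],"rot":[0,0,0],"claw":1},{"translation":[0,0,-0.5],"rot":[0,0,0],"claw":1},{"translation":[0,0,-0.5],"rot":[0,0,0],"claw":1},{"translation":[0,0,-0.5],"rot":[0,0,0],"claw":1},{"translation":[0,0,-0.5],"rot":[0,0,0],"claw":1},{"translation":[0,0,-0.5],"rot":[0,0,0],"claw":1},{"translation":[0,0,-0.5],"rot":[0,0,0],"claw":1}]' |tail -1
python3 -m pendant '[{"translation":[0,0,-0.4],"rot":[0,0,0],"claw":1},{"translation":[0,0,-0.3],"rot":[0,0,0],"claw":1},{"translation":[0,0,-0.2],"rot":[0,0,0],"claw":1},{"translation":[0,0,-0.1],"rot":[0,0,0],"claw":1},{"translation":[0,0,0],"rot":[0,0,0],"claw":1},{"translation":[0,0,0],"rot":[0,0,0],"claw":1}]'; python3 go.py 481.4 -287 235 12.6
python3 - <<'E'
from m import *
I=[viewer.camera(n) for n in('top','side')]
a=cv2.resize(I[0][220:340,220:370],None,fx=2.5,fy=2.5)[:,:,::-1]; b=cv2.resize(I[1][225:345,310:460],None,fx=2.5,fy=2.5)[:,:,::-1]
cv2.imwrite('pics/g2.png',np.hstack([a,b]))
E
```

```text
grasp_force: 25.0
time: 7.85
ee_pos: [448.9, 140.2, 229.8]
tool_rot: [3.141, 0.001, 0.218]
ft_force: [0.4, 0.7, -3.5]
grip_width: 0.127
grasp_force: 25.0
t 7.85 pos [448.852 140.196 229.802] rpy [179.994   0.056  12.477] j [-0.819  0.378  0.652  1.919 -0.281  0.937 -1.385] grip 0.1274951038383278 24.998799562454224 F [ 0.448  0.718 -3.513]
shift units (tool now) [-2.421 16.966 -0.204] (tool at target) [-2.457 16.96  -0.208] rot units [ 0.001  0.011 -0.025]
```

View pics/g2.png

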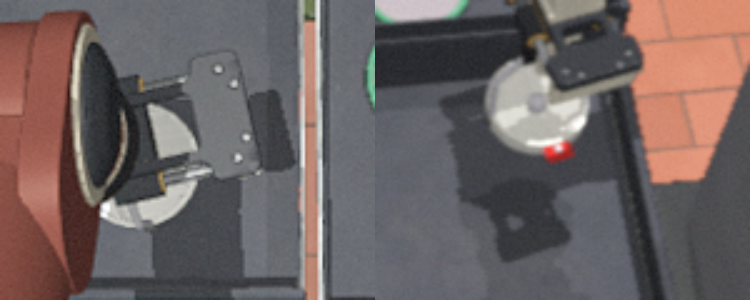

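The dish is lifted level and the ball is at its centre, (539,101) in the right-hand half. Next I carry it over the divider with ramped speed.

```bash
python3 -m pendant '[{"translation":[-0.014,0.1,0],"rot":[0,0,0],"claw":1},{"translation":[-0.028,0.2,0],"rot":[0,0,0],"claw":1},{"translation":[-0.043,0.3,0],"rot":[0,0,0],"claw":1},{"translation":[-0.057,0.4,0],"rot":[0,0,0],"claw":1},{"translation":[-0.071,0.5,-0.03],"rot":[0,0,0],"claw":1},{"translation":[-0.071,0.5,-0.03],"rot":[0,0,0],"claw":1},{"translation":[-0.071,0.5,-0.03],"rot":[0,0,0],"claw":1},{"translation":[-0.071,0.5,-0.03],"rot":[0,0,0],"claw":1},{"translation":[-0.071,0.5,-0.03],"rot":[0,0,0],"claw":1},{"translation":[-0.071,0.5,-0.03],"rot":[0,0,0],"claw":1},{"translation":[-0.071,0.5,-0.03],"rot":[0,0,0],"claw":1},{"translation":[-0.071,0.5,0],"rot":[0,0,0],"claw":1}]' |tail -1
python3 -m pendant '[{"translation":[-0.071,0.5,0],"rot":[0,0,0],"claw":1},{"translation":[-0.071,0.5,0],"rot":[0,0,0],"claw":1},{"translation":[-0.071,0.5,0],"rot":[0,0,0],"claw":1},{"translation":[-0.071,0.5,0],"rot":[0,0,0],"claw":1},{"translation":[-0.071,0.5,0],"rot":[0,0,0],"claw":1},{"translation":[-0.071,0.5,0],"rot":[0,0,0],"claw":1},{"translation":[-0.071,0.5,0],"rot":[0,0,0],"claw":1},{"translation":[-0.071,0.5,0],"rot":[0,0,0],"claw":1},{"translation":[-0.071,0.5,0],"rot":[0,0,0],"claw":1},{"translation":[-0.071,0.5,0],"rot":[0,0,0],"claw":1},{"translation":[-0.071,0.5,0],"rot":[0,0,0],"claw":1},{"translation":[-0.071,0.5,0],"rot":[0,0,0],"claw":1}]' |tail -1
python3 go.py 481.4 -287 235 12.6
```

```text
grasp_force: 25.0
grasp_force: 25.0
t 9.95 pos [ 469.824 -138.634  235.441] rpy [179.98    0.018  12.386] j [-0.234  0.409  0.679  1.863 -0.306  0.976 -0.776] grip 0.1261876027460789 24.999371767044067 F [-0.56   0.114 -2.969]
shift units (tool now) [-0.821  5.896  0.02 ] (tool at target) [-0.843  5.893  0.018] rot units [ 0.004  0.004 -0.043]
```

```bash
python3 -m pendant '[{"translation":[-0.071,0.5,0],"rot":[0,0,0],"claw":1},{"translation":[-0.071,0.5,0],"rot":[0,0,0],"claw":1},{"translation":[-0.071,0.5,0],"rot":[0,0,0],"claw":1},{"translation":[-0.071,0.5,0],"rot":[0,0,0],"claw":1},{"translation":[-0.071,0.5,0],"rot":[0,0,0],"claw":1},{"translation":[-0.071,0.5,0],"rot":[0,0,0],"claw":1},{"translation":[-0.071,0.5,0],"rot":[0,0,0],"claw":1},{"translation":[-0.071,0.5,0],"rot":[0,0,0],"claw":1},{"translation":[-0.06,0.45,0],"rot":[0,0,0],"claw":1},{"translation":[-0.057,0.4,0],"rot":[0,0,0],"claw":1},{"translation":[-0.057,0.4,0],"rot":[0,0,0],"claw":1},{"translation":[-0.043,0.3,0],"rot":[0,0,0],"claw":1}]' |tail -1
python3 -m pendant '[{"translation":[-0.03,0.2,0],"rot":[0,0,0],"claw":1},{"translation":[-0.02,0.15,0],"rot":[0,0,0],"claw":1},{"translation":[-0.01,0.07,0],"rot":[0,0,0],"claw":1},{"translation":[0,0,0],"rot":[0,0,0],"claw":1},{"translation":[0,0,0],"rot":[0,0,0],"claw":1},{"translation":[0,0,0],"rot":[0,0,0],"claw":1}]' |tail -1
python3 go.py 481.4 -287 95 12.6
```

```text
grasp_force: 25.0
grasp_force: 25.0
t 11.45 pos [ 482.251 -286.309  235.329] rpy [-179.961    0.      12.529] j [ 0.085  0.523  0.652  1.677 -0.355  1.063 -0.504] grip 0.12992945609217416 24.998645782470703 F [ 0.15   0.42  -2.867]
shift units (tool now) [-0.039  0.023  5.613] (tool at target) [-0.039  0.02   5.613] rot units [-0.008  0.    -0.014]
```

```bash
python3 -m pendant '[{"translation":[0,0,0.1],"rot":[0,0,0],"claw":1},{"translation":[0,0,0.2],"rot":[0,0,0],"claw":1},{"translation":[0,0,0.3],"rot":[0,0,0],"claw":1},{"translation":[0,0,0.4],"rot":[0,0,0],"claw":1},{"translation":[0,0,0.5],"rot":[0,0,0],"claw":1},{"translation":[0,0,0.5],"rot":[0,0,0],"claw":1},{"translation":[0,0,0.5],"rot":[0,0,0],"claw":1},{"translation":[0,0,0.5],"rot":[0,0,0],"claw":1},{"translation":[0,0,0.5],"rot":[0,0,0],"claw":1},{"translation":[0,0,0.4],"rot":[0,0,0],"claw":1},{"translation":[0,0,0.3],"rot":[0,0,0],"claw":1},{"translation":[0,0,0.2],"rot":[0,0,0],"claw":1}]' |tail -1
python3 -m pendant '[{"translation":[0,0,0.2],"rot":[0,0,0],"claw":1},{"translation":[0,0,0.1],"rot":[0,0,0],"claw":1},{"translation":[0,0,0.1],"rot":[0,0,0],"claw":1},{"translation":[0,0,0.1],"rot":[0,0,0],"claw":1},{"translation":[0,0,0],"rot":[0,0,0],"claw":1},{"translation":[0,0,0],"rot":[0,0,0],"claw":1}]' |tail -1
python3 go.py 482.2 -287 94.7 12.6
python3 - <<'E'
from m import *
I=[viewer.camera(n) for n in('top','side')]
a=cv2.resize(I[0][210:330,430:580],None,fx=2.6,fy=2.6)[:,:,::-1]; b=cv2.resize(I[1][90:210,270:420],None,fx=2.6,fy=2.6)[:,:,::-1]
cv2.imwrite('pics/g3.png',np.hstack([a,b]))
E
```

```text
grasp_force: 25.0
grasp_force: 25.0
t 12.95 pos [ 482.221 -287.109  113.095] rpy [179.984  -0.015  12.475] j [ 0.15   0.664  0.558  1.818 -0.474  0.796 -0.4  ] grip 0.12480542264928039 24.99868869781494 F [-0.6   -0.18  -3.576]
shift units (tool now) [-0.    -0.005  0.736] (tool at target) [ 0.    -0.004  0.736] rot units [ 0.003 -0.003 -0.025]
```

View pics/g3.png

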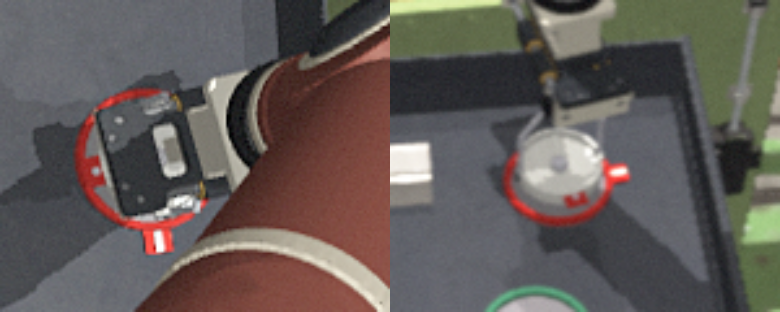

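The picture shows the dish centred just above the red ring, with the ball at its middle, (559,160). I'm setting it down gently.

```bash
python3 -m pendant '[{"translation":[0,0,0.08],"rot":[0,0,0],"claw":1},{"translation":[0,0,0.12],"rot":[0,0,0],"claw":1},{"translation":[0,0,0.14],"rot":[0,0,0],"claw":1},{"translation":[0,0,0.12],"rot":[0,0,0],"claw":1},{"translation":[0,0,0.08],"rot":[0,0,0],"claw":1},{"translation":[0,0,0.06],"rot":[0,0,0],"claw":1},{"translation":[0,0,0.05],"rot":[0,0,0],"claw":1},{"translation":[0,0,0.03],"rot":[0,0,0],"claw":1},{"translation":[0,0,0.02],"rot":[0,0,0],"claw":1},{"translation":[0,0,0],"rot":[0,0,0],"claw":1},{"translation":[0,0,0],"rot":[0,0,0],"claw":1}]' |tail -1
python3 go.py 482.2 -287 94.7 12.6
```

```text
grasp_force: 25.0
t 13.97 pos [ 482.145 -287.101   95.485] rpy [179.989  -0.003  12.474] j [ 0.162  0.687  0.54   1.833 -0.494  0.759 -0.384] grip 0.1277177448270364 24.998663663864136 F [-0.584  0.848 -3.1  ]
shift units (tool now) [ 0.003 -0.003  0.031] (tool at target) [ 0.003 -0.003  0.031] rot units [ 0.002 -0.001 -0.025]
```

```bash
python3 -m pendant '[{"translation":[0,0,0.02],"rot":[0,0,0],"claw":1},{"translation":[0,0,0.02],"rot":[0,0,0],"claw":1},{"translation":[0,0,0.02],"rot":[0,0,0],"claw":1},{"translation":[0,0,0],"rot":[0,0,0],"claw":1}]' |grep -E 'ee_pos|force'
python3 -m pendant '[{"translation":[0,0,0.02],"rot":[0,0,0],"claw":1},{"translation":[0,0,0.01],"rot":[0,0,0],"claw":1},{"translation":[0,0,0],"rot":[0,0,0],"claw":1}]' |grep -E 'ee_pos|force'
```

```text
ee_pos: [482.1, -287.3, 94.7]
ft_force: [-0.5, 0.5, 3.6]
grasp_force: 25.0
ee_pos: [482.1, -287.3, 94.7]
ft_force: [-1.9, 2.2, 8.3]
grasp_force: 25.0
```

Seated: the contact force rose at z = 94.7, as predicted. I'm releasing slowly.

```bash
python3 -m pendant '[{"translation":[0,0,-0.02],"rot":[0,0,0],"claw":1},{"translation":[0,0,-0.01],"rot":[0,0,0],"claw":1}]' 6 |grep -E 'ee_pos|force'
python3 -m pendant '[{"translation":[0,0,0],"rot":[0,0,0],"claw":0.86},{"translation":[0,0,0],"rot":[0,0,0],"claw":0.84},{"translation":[0,0,0],"rot":[0,0,0],"claw":0.8},{"translation":[0,0,0],"rot":[0,0,0],"claw":0.7},{"translation":[0,0,0],"rot":[0,0,0],"claw":0.6},{"translation":[0,0,0],"rot":[0,0,0],"claw":0.5},{"translation":[0,0,0],"rot":[0,0,0],"claw":0.45},{"translation":[0,0,-0.2],"rot":[0,0,0],"claw":0.45},{"translation":[0,0,-0.5],"rot":[0,0,0],"claw":0.45},{"translation":[0,0,-0.8],"rot":[0,0,0],"claw":0.45},{"translation":[0,0,-0.9],"rot":[0,0,0],"claw":0.45},{"translation":[0,0,-0.9],"rot":[0,0,0],"claw":0.45}]' |grep -E 'ee_pos|force'
python3 -m pendant '[{"translation":[0,0,-0.9],"rot":[0,0,0],"claw":0.45},{"translation":[0,0,-0.9],"rot":[0,0,0],"claw":0.45},{"translation":[0,0,-0.6],"rot":[0,0,0],"claw":0.45}]' |tail -1
python3 go.py 469.2 356.5 238 -10.8
```

```text
ee_pos: [482.2, -287.2, 94.7]
ft_force: [-2.0, 0.8, 4.3]
grasp_force: 6.0
ee_pos: [481.8, -287.0, 177.4]
ft_force: [0.9, -0.2, 0.1]
grasp_force: 0.0
grasp_force: 0.0
t 15.97 pos [ 482.514 -287.757  239.125] rpy [179.864  -0.132  12.457] j [ 0.083  0.52   0.657  1.672 -0.354  1.068 -0.505] grip 0.5506447088507034 0.0 F [-0.734 -1.222  0.016]
shift units (tool now) [  5.039 -25.279  -0.003] (tool at target) [ -5.352 -25.214   0.045] rot units [ 0.021 -0.032  4.651]
```

```bash
python3 -m pendant '[{"translation":[0.194,-0.972,0],"rot":[0,0,0],"claw":0.45},{"translation":[0.194,-0.972,0],"rot":[0,0,0],"claw":0.45},{"translation":[0.194,-0.972,0],"rot":[0,0,0],"claw":0.45},{"translation":[0.194,-0.972,0],"rot":[0,0,0],"claw":0.45},{"translation":[0.194,-0.972,0],"rot":[0,0,0],"claw":0.45},{"translation":[0.194,-0.972,0],"rot":[0,0,0],"claw":0.45},{"translation":[0.194,-0.972,0],"rot":[0,0,0],"claw":0.45},{"translation":[0.194,-0.972,0],"rot":[0,0,0],"claw":0.45},{"translation":[0.194,-0.972,0],"rot":[0,0,0],"claw":0.45},{"translation":[0.194,-0.972,0],"rot":[0,0,0],"claw":0.45},{"translation":[0.194,-0.972,0],"rot":[0,0,0],"claw":0.45},{"translation":[0.194,-0.972,0],"rot":[0,0,0],"claw":0.45}]' |tail -1
python3 - <<'E'
from m import *
m=M(viewer.camera('side')); I=viewer.camera('top'); a=cv2.resize(I[220:320,440:540],None,fx=3,fy=3)[:,:,::-1]
b=cv2.resize(viewer.camera('side')[110:210,285:385],None,fx=3,fy=3)[:,:,::-1]; cv2.imwrite('pics/g4.png',np.hstack([a,b]))
E
python3 -m pendant '[{"translation":[0.194,-0.972,0],"rot":[0,0,0],"claw":0.45},{"translation":[0.194,-0.972,0],"rot":[0,0,0],"claw":0.45},{"translation":[0.194,-0.972,0],"rot":[0,0,0],"claw":0.45},{"translation":[0.194,-0.972,0],"rot":[0,0,0],"claw":0.45},{"translation":[0.194,-0.972,0],"rot":[0,0,0],"claw":0.45},{"translation":[0.194,-0.972,0],"rot":[0,0,0],"claw":0.45},{"translation":[0.194,-0.972,0],"rot":[0,0,0],"claw":0.45},{"translation":[0.194,-0.972,0],"rot":[0,0,0],"claw":0.45},{"translation":[0.194,-0.972,0],"rot":[0,0,0],"claw":0.45},{"translation":[0.194,-0.972,0],"rot":[0,0,0],"claw":0.45}]' |tail -1
python3 go.py 469.2 356.5 238 -10.8
```

```text
grasp_force: 0.0
grasp_force: 0.0
t 17.95 pos [471.531 257.414 236.857] rpy [179.956  -0.043  12.316] j [-0.961  0.479  0.64   1.739 -0.325  1.031 -1.562] grip 0.5509610470076197 0.0 F [0.723 0.424 0.351]
shift units (tool now) [ 0.754 -3.892 -0.048] (tool at target) [-0.834 -3.876 -0.046] rot units [ 0.007 -0.01   4.623]
```

View pics/g4.png

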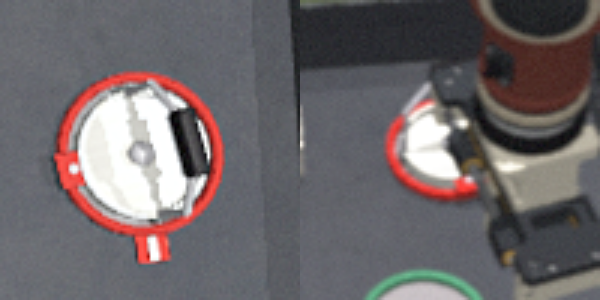

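The red dish stands inside the red ring with its ball at the middle, (140,153). On to the green dish.

```bash
python3 -m pendant '[{"translation":[0.19,-0.97,0],"rot":[0,0,0],"claw":0.45},{"translation":[0.19,-0.97,0],"rot":[0,0,0],"claw":0.45},{"translation":[0.19,-0.97,0],"rot":[0,0,0],"claw":0.45},{"translation":[0.19,-0.97,0],"rot":[0,0,0],"claw":0.45},{"translation":[0,0,0],"rot":[0,0,1],"claw":0.45},{"translation":[0,0,0],"rot":[0,0,1],"claw":0.45},{"translation":[0,0,0],"rot":[0,0,1],"claw":0.45},{"translation":[0,0,0],"rot":[0,0,1],"claw":0.45},{"translation":[0,0,0],"rot":[0,0,0.62],"claw":0.45},{"translation":[0,0,0],"rot":[0,0,0],"claw":0.45},{"translation":[0,0,0],"rot":[0,0,0],"claw":0.45}]' |tail -1
python3 go.py 469.4 356.5 145 -10.8
```

```text
grasp_force: 0.0
t 18.87 pos [469.205 355.627 236.628] rpy [179.97   -0.044 -10.651] j [-1.123  0.588  0.733  1.598 -0.424  1.121 -2.042] grip 0.546902514592825 0.0 F [-0.366  0.028 -0.433]
shift units (tool now) [-0.002 -0.038  3.665] (tool at target) [ 0.001 -0.036  3.665] rot units [ 0.006 -0.009  0.03 ]
```

```bash
python3 -m pendant '[{"translation":[0,-0.036,0.8],"rot":[0,0,0.03],"claw":0.45},{"translation":[0,0,0.9],"rot":[0,0,0],"claw":0.45},{"translation":[0,0,0.9],"rot":[0,0,0],"claw":0.45},{"translation":[0,0,0.8],"rot":[0,0,0],"claw":0.45},{"translation":[0,0,0.27],"rot":[0,0,0],"claw":0.45},{"translation":[0,0,0],"rot":[0,0,0],"claw":0.45},{"translation":[0,0,0],"rot":[0,0,0],"claw":0.45}]' |tail -1
python3 go.py 469.4 356.5 91.5 -10.8
python3 - <<'E'
from m import *
I=[viewer.camera(n) for n in('top','side')]
a=cv2.resize(I[0][220:330,120:260],None,fx=2.8,fy=2.8)[:,:,::-1]; b=cv2.resize(I[1][315:425,310:450],None,fx=2.8,fy=2.8)[:,:,::-1]
cv2.imwrite('pics/g5.png',np.hstack([a,b]))
E
```

```text
grasp_force: 0.0
t 19.45 pos [469.36  357.429 145.314] rpy [-179.98    -0.053  -10.782] j [-1.086  0.683  0.669  1.708 -0.509  0.931 -1.973] grip 0.5496682854341447 0.0 F [-0.309 -0.471 -0.147]
shift units (tool now) [0.007 0.037 2.153] (tool at target) [0.009 0.036 2.153] rot units [-0.004 -0.011  0.004]
```

View pics/g5.png

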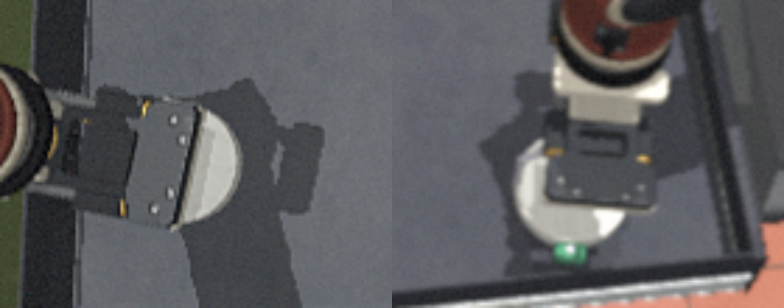

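The gripper sits over the green dish, clear of the left wall (its inner edge is at about column 85 of the crop), and the tag is visible at (570,252). I'm going down and gripping.

```bash
python3 -m pendant '[{"translation":[0,0.015,0.5],"rot":[0,0,0],"claw":0.45},{"translation":[0,0,0.5],"rot":[0,0,0],"claw":0.45},{"translation":[0,0,0.5],"rot":[0,0,0],"claw":0.45},{"translation":[0,0,0.4],"rot":[0,0,0],"claw":0.6},{"translation":[0,0,0.23],"rot":[0,0,0],"claw":0.7},{"translation":[0,0,0],"rot":[0,0,0],"claw":0.78},{"translation":[0,0,0],"rot":[0,0,0],"claw":0.8}]' 25; python3 go.py 469.4 356.5 91.5 -10.8
python3 -m pendant '[{"translation":[0,0,0],"rot":[0,0,0],"claw":0.82},{"translation":[0,0,0],"rot":[0,0,0],"claw":0.84},{"translation":[0,0,0],"rot":[0,0,0],"claw":0.86},{"translation":[0,0,0],"rot":[0,0,0],"claw":0.88},{"translation":[0,0,0],"rot":[0,0,0],"claw":0.92},{"translation":[0,0,0],"rot":[0,0,0],"claw":1},{"translation":[0,0,0],"rot":[0,0,0],"claw":1},{"translation":[0,0,0],"rot":[0,0,0],"claw":1}]' 30; python3 go.py 469.4 356.5 91.5 -10.8
```

```text
time: 20.13
ee_pos: [468.5, 357.2, 91.1]
tool_rot: [3.141, 0.0, -0.188]
ft_force: [0.9, -0.2, 0.4]
grip_width: 0.31
grasp_force: 0.0
t 20.13 pos [468.514 357.211  91.066] rpy [179.966   0.016 -10.781] j [-1.056  0.748  0.618  1.756 -0.567  0.824 -1.926] grip 0.3099877499825145 0.0 F [ 0.941 -0.191  0.35 ]
shift units (tool now) [ 0.04   0.021 -0.017] (tool at target) [ 0.04   0.021 -0.017] rot units [0.007 0.003 0.004]
time: 20.8
ee_pos: [468.7, 356.9, 91.8]
tool_rot: [3.141, -0.0, -0.188]
ft_force: [-1.6, -2.0, 3.5]
grip_width: 0.128
grasp_force: 30.0
t 20.8 pos [468.739 356.913  91.78 ] rpy [179.989  -0.02  -10.797] j [-1.056  0.746  0.619  1.757 -0.566  0.824 -1.926] grip 0.12766918699358537 29.98938739299774 F [-1.554 -2.041  3.503]
shift units (tool now) [0.029 0.011 0.011] (tool at target) [0.029 0.011 0.011] rot units [ 0.002 -0.004  0.001]
```

Gripped (11.9 mm, 30 N). Now straight up by about 145 mm.

```bash
python3 -m pendant '[{"translation":[0,0,-0.05],"rot":[0,0,0],"claw":1},{"translation":[0,0,-0.1],"rot":[0,0,0],"claw":1},{"translation":[0,0,-0.2],"rot":[0,0,0],"claw":1},{"translation":[0,0,-0.3],"rot":[0,0,0],"claw":1},{"translation":[0,0,-0.4],"rot":[0,0,0],"claw":1},{"translation":[0,0,-0.5],"rot":[0,0,0],"claw":1},{"translation":[0,0,-0.5],"rot":[0,0,0],"claw":1},{"translation":[0,0,-0.5],"rot":[0,0,0],"claw":1},{"translation":[0,0,-0.5],"rot":[0,0,0],"claw":1},{"translation":[0,0,-0.5],"rot":[0,0,0],"claw":1},{"translation":[0,0,-0.5],"rot":[0,0,0],"claw":1},{"translation":[0,0,-0.5],"rot":[0,0,0],"claw":1}]' |tail -1
python3 -m pendant '[{"translation":[0,0,-0.5],"rot":[0,0,0],"claw":1},{"translation":[0,0,-0.4],"rot":[0,0,0],"claw":1},{"translation":[0,0,-0.3],"rot":[0,0,0],"claw":1},{"translation":[0,0,-0.2],"rot":[0,0,0],"claw":1},{"translation":[0,0,-0.1],"rot":[0,0,0],"claw":1},{"translation":[0,0,0],"rot":[0,0,0],"claw":1},{"translation":[0,0,0],"rot":[0,0,0],"claw":1}]'; python3 go.py 526.4 -92 240 83
python3 - <<'E'
from m import *
I=[viewer.camera(n) for n in('top','side')]
a=cv2.resize(I[0][220:330,120:260],None,fx=2.8,fy=2.8)[:,:,::-1]; b=cv2.resize(I[1][315:425,310:450],None,fx=2.8,fy=2.8)[:,:,::-1]
cv2.imwrite('pics/g6.png',np.hstack([a,b]))
E
```

```text
grasp_force: 30.0
time: 22.38
ee_pos: [468.1, 357.2, 242.2]
tool_rot: [3.141, 0.001, -0.188]
ft_force: [-0.7, -0.1, -1.7]
grip_width: 0.126
grasp_force: 30.0
t 22.38 pos [468.144 357.228 242.184] rpy [179.956   0.047 -10.772] j [-1.127  0.584  0.737  1.589 -0.421  1.135 -2.05 ] grip 0.1258264199126283 29.988555908203125 F [-0.669 -0.065 -1.731]
shift units (tool now) [ 5.648 17.217  0.096] (tool at target) [-17.551   4.503   0.087] rot units [ -0.001   0.014 -18.754]
```

View pics/g6.png

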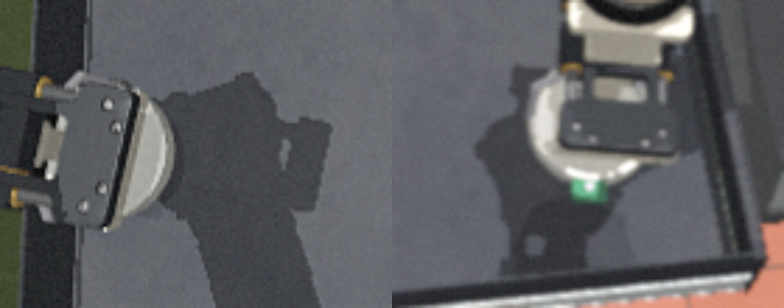

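The dish is up and clear (tag at (590,190) in the side crop, well above its shadow). Now the quarter turn in place.

```bash
python3 -m pendant '[{"translation":[0,0,0],"rot":[0,0,-0.2],"claw":1},{"translation":[0,0,0],"rot":[0,0,-0.4],"claw":1},{"translation":[0,0,0],"rot":[0,0,-0.6],"claw":1},{"translation":[0,0,0],"rot":[0,0,-0.8],"claw":1},{"translation":[0,0,0],"rot":[0,0,-0.8],"claw":1},{"translation":[0,0,0],"rot":[0,0,-0.8],"claw":1},{"translation":[0,0,0],"rot":[0,0,-0.8],"claw":1},{"translation":[0,0,0],"rot":[0,0,-0.8],"claw":1},{"translation":[0,0,0],"rot":[0,0,-0.8],"claw":1},{"translation":[0,0,0],"rot":[0,0,-0.8],"claw":1},{"translation":[0,0,0],"rot":[0,0,-0.8],"claw":1},{"translation":[0,0,0],"rot":[0,0,-0.8],"claw":1}]' |tail -1
python3 -m pendant '[{"translation":[0,0,0],"rot":[0,0,-0.8],"claw":1},{"translation":[0,0,0],"rot":[0,0,-0.8],"claw":1},{"translation":[0,0,0],"rot":[0,0,-0.8],"claw":1},{"translation":[0,0,0],"rot":[0,0,-0.8],"claw":1},{"translation":[0,0,0],"rot":[0,0,-0.8],"claw":1},{"translation":[0,0,0],"rot":[0,0,-0.8],"claw":1},{"translation":[0,0,0],"rot":[0,0,-0.8],"claw":1},{"translation":[0,0,0],"rot":[0,0,-0.8],"claw":1},{"translation":[0,0,0],"rot":[0,0,-0.8],"claw":1},{"translation":[0,0,0],"rot":[0,0,-0.8],"claw":1},{"translation":[0,0,0],"rot":[0,0,-0.7],"claw":1},{"translation":[0,0,0],"rot":[0,0,-0.6],"claw":1}]' |tail -1
python3 -m pendant '[{"translation":[0,0,0],"rot":[0,0,-0.5],"claw":1},{"translation":[0,0,0],"rot":[0,0,-0.35],"claw":1},{"translation":[0,0,0],"rot":[0,0,-0.2],"claw":1},{"translation":[0,0,0],"rot":[0,0,0],"claw":1},{"translation":[0,0,0],"rot":[0,0,0],"claw":1},{"translation":[0,0,0],"rot":[0,0,0],"claw":1}]' |tail -1
python3 go.py 526.0 -91.6 240 83
```

```text
grasp_force: 30.0
grasp_force: 30.0
grasp_force: 30.0
t 24.98 pos [468.529 357.228 242.524] rpy [-179.993    0.016   82.95 ] j [-0.87   0.508  0.29   1.58  -0.159  1.077 -0.663] grip 0.1262781362765627 29.988626539707184 F [-0.107 -0.666 -1.771]
shift units (tool now) [-17.535   4.485   0.105] (tool at target) [-17.539   4.47    0.101] rot units [-0.001  0.003 -0.01 ]
```

```bash
python3 -m pendant '[{"translation":[-0.1,0.026,0],"rot":[0,0,0],"claw":1},{"translation":[-0.2,0.051,0],"rot":[0,0,0],"claw":1},{"translation":[-0.3,0.077,0],"rot":[0,0,0],"claw":1},{"translation":[-0.4,0.102,0],"rot":[0,0,0],"claw":1},{"translation":[-0.5,0.128,0],"rot":[0,0,0],"claw":1},{"translation":[-0.5,0.128,0],"rot":[0,0,0],"claw":1},{"translation":[-0.5,0.128,0],"rot":[0,0,0],"claw":1},{"translation":[-0.5,0.128,0],"rot":[0,0,0],"claw":1},{"translation":[-0.5,0.128,0],"rot":[0,0,0],"claw":1},{"translation":[-0.5,0.128,0],"rot":[0,0,0],"claw":1},{"translation":[-0.5,0.128,0],"rot":[0,0,0],"claw":1},{"translation":[-0.5,0.128,0],"rot":[0,0,0],"claw":1}]' |tail -1
python3 -m pendant '[{"translation":[-0.5,0.128,0],"rot":[0,0,0],"claw":1},{"translation":[-0.5,0.128,0],"rot":[0,0,0],"claw":1},{"translation":[-0.5,0.128,0],"rot":[0,0,0],"claw":1},{"translation":[-0.5,0.128,0],"rot":[0,0,0],"claw":1},{"translation":[-0.5,0.128,0],"rot":[0,0,0],"claw":1},{"translation":[-0.5,0.128,0],"rot":[0,0,0],"claw":1},{"translation":[-0.5,0.128,0],"rot":[0,0,0],"claw":1},{"translation":[-0.5,0.128,0],"rot":[0,0,0],"claw":1},{"translation":[-0.5,0.128,0],"rot":[0,0,0],"claw":1},{"translation":[-0.5,0.128,0],"rot":[0,0,0],"claw":1},{"translation":[-0.5,0.128,0],"rot":[0,0,0],"claw":1},{"translation":[-0.5,0.128,0],"rot":[0,0,0],"claw":1}]' |tail -1
python3 -m pendant '[{"translation":[-0.5,0.128,0],"rot":[0,0,0],"claw":1},{"translation":[-0.5,0.128,0],"rot":[0,0,0],"claw":1},{"translation":[-0.5,0.128,0],"rot":[0,0,0],"claw":1},{"translation":[-0.5,0.128,0],"rot":[0,0,0],"claw":1},{"translation":[-0.5,0.128,0],"rot":[0,0,0],"claw":1},{"translation":[-0.5,0.128,0],"rot":[0,0,0],"claw":1},{"translation":[-0.5,0.128,0],"rot":[0,0,0],"claw":1},{"translation":[-0.5,0.128,0],"rot":[0,0,0],"claw":1},{"translation":[-0.5,0.128,0],"rot":[0,0,0],"claw":1},{"translation":[-0.5,0.128,0],"rot":[0,0,0],"claw":1},{"translation":[-0.5,0.128,0],"rot":[0,0,0],"claw":1},{"translation":[-0.4,0.102,0],"rot":[0,0,0],"claw":1}]' |tail -1
python3 -m pendant '[{"translation":[-0.3,0.077,0],"rot":[0,0,0],"claw":1},{"translation":[-0.2,0.051,0],"rot":[0,0,0],"claw":1},{"translation":[-0.1,0.026,0],"rot":[0,0,0],"claw":1},{"translation":[-0.03,0,0],"rot":[0,0,0],"claw":1},{"translation":[0,0,0],"rot":[0,0,0],"claw":1},{"translation":[0,0,0],"rot":[0,0,0],"claw":1},{"translation":[0,0,0],"rot":[0,0,0],"claw":1}]' |tail -1
python3 go.py 526.0 -91.6 195 83
```

```text
grasp_force: 30.0
grasp_force: 30.0
grasp_force: 30.0
grasp_force: 30.0
t 28.57 pos [526.089 -90.511 242.594] rpy [-179.986   -0.024   83.047] j [-0.12   0.426  0.366  1.734 -0.176  1.014  0.189] grip 0.12728500585114225 29.988571107387543 F [ 1.036  0.286 -2.037]
shift units (tool now) [-0.044  0.002  1.904] (tool at target) [-0.044  0.002  1.904] rot units [-0.003 -0.005  0.009]
```

```bash
python3 -m pendant '[{"translation":[-0.02,0,0.1],"rot":[0,0,0],"claw":1},{"translation":[-0.02,0,0.2],"rot":[0,0,0],"claw":1},{"translation":[0,0,0.3],"rot":[0,0,0],"claw":1},{"translation":[0,0,0.3],"rot":[0,0,0],"claw":1},{"translation":[0,0,0.3],"rot":[0,0,0],"claw":1},{"translation":[0,0,0.3],"rot":[0,0,0],"claw":1},{"translation":[0,0,0.2],"rot":[0,0,0],"claw":1},{"translation":[0,0,0.1],"rot":[0,0,0],"claw":1},{"translation":[0,0,0.1],"rot":[0,0,0],"claw":1},{"translation":[0,0,0],"rot":[0,0,0],"claw":1},{"translation":[0,0,0],"rot":[0,0,0],"claw":1},{"translation":[0,0,0],"rot":[0,0,0],"claw":1}]' |tail -1
python3 go.py 526.0 -91.6 195 83
python3 - <<'E'
from m import *
I={n:viewer.camera(n) for n in('top','side')}
a=cv2.resize(I['top'][200:320,320:470],None,fx=2.6,fy=2.6)[:,:,::-1]; b=cv2.resize(I['side'][140:260,270:420],None,fx=2.6,fy=2.6)[:,:,::-1]
cv2.imwrite('pics/g7.png',np.hstack([a,b]))
for n,bx in(('top',(340,215,430,320)),('side',(300,160,390,260))):
    for a_,x,p in comps(M(I[n])['green'],bx,10): print(n,a_,x,plane(n,x,103.5+18.5)[0],plane(n,x,12)[0])
E
```

```text
grasp_force: 30.0
t 29.57 pos [526.196 -92.435 195.473] rpy [179.959   0.004  82.972] j [-0.102  0.478  0.35   1.799 -0.203  0.899  0.216] grip 0.12744600529325104 29.988468289375305 F [ 0.468 -0.112 -1.825]
shift units (tool now) [ 0.032 -0.012  0.019] (tool at target) [ 0.032 -0.012  0.019] rot units [ 0.008  0.001 -0.006]
top 177 [372.7 253.4] [508.5 -41.4 122. ] [520.4 -49.   12. ]
side 131 [346.4 219.2] [488.2 -10.4 122. ] [473.5 -83.1  12. ]
side 110 [308.  219.8] [579.4 -17.6 122. ] [573.1 -91.   12. ]
side 34 [348.4 193.8] [473.5 -84.2 122. ] [ 457.5 -163.8   12. ]
```

View pics/g7.png

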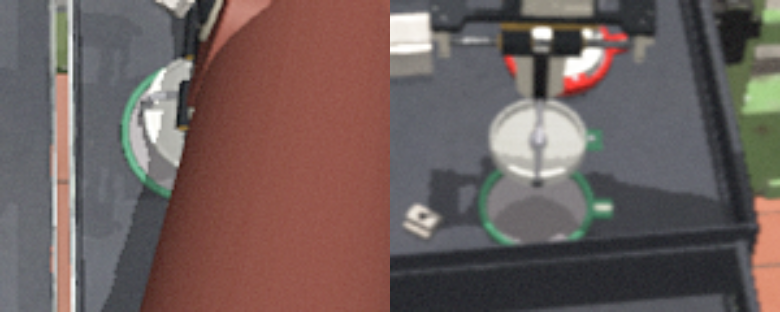

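The picture shows the green dish level over the pass nest, with the ball at its middle, (538,139). The tag measures (473.5, −84.2), against (474.6, −85.6) expected for matching the pointer. I'll settle briefly, then hand in.

```bash
python3 -m pendant '[{"translation":[0,0,0],"rot":[0,0,0],"claw":1},{"translation":[0,0,0],"rot":[0,0,0],"claw":1},{"translation":[0,0,0],"rot":[0,0,0],"claw":1},{"translation":[0,0,0],"rot":[0,0,0],"claw":1},{"translation":[0,0,0],"rot":[0,0,0],"claw":1},{"translation":[0,0,0],"rot":[0,0,0],"claw":1},{"translation":[0,0,0],"rot":[0,0,0],"claw":1},{"translation":[0,0,0],"rot":[0,0,0],"claw":1}]' && python3 -c "
from plant import robot
print(robot.finish_job())"
```

```text
time: 30.33
ee_pos: [525.9, -92.3, 195.1]
tool_rot: [-3.141, 0.0, 1.448]
ft_force: [0.6, 0.0, -2.2]
grip_width: 0.129
grasp_force: 30.0
the job is handed in; nothing more can be done
None
```

The job was handed in at 30.3 s: the red dish is in the reject nest and released, and the green dish is held level and still about 10 cm above the pass nest with its tag along the pointer, both balls centred when last seen.

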